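# Feed a dye jar down the chute and brake it into its seat

## Robot

A 6-joint arm with a two-finger parallel gripper is mounted at the origin on the work surface. World frame = base frame: x ahead of the robot, y to its left, z up, the work surface at z = 0. Lengths are in m, angles in rad, forces in N, time in s.
With the tool pointing down it reaches from about 0.3 to 0.875 m from the base axis. Payload 6.4 kg.
Tool frame: the origin (TCP) lies midway between the tips of the shut fingers; the grasp point (between the pads) lies 19 mm behind it; z points along the fingers, y is the line along which they close (so a half turn about z gives the same grasp; the last joint's range is limited). The gripper opens to 85 mm and grips with 20 to 120 N. Pads are 22 mm wide; open, the fingers measure 114 mm over their backs; the gripper's body (76 mm by 85 mm) begins 54 mm behind the grasp point. The pads swing forward as they close: fully open they stand 13 mm farther back than shut.
Start: joints at [1.096, 0.181, 1.607, -0, 1.354, -0.206], TCP at [0.153, 0.554, 0.231] pointing down, gripper open.
Joint ranges: [-2.99, 2.99], [-0.89, 2.07], [0.3, 2.58], [-1.14, 4.28], [0, 2.63], [-3.12, 3.12]. Speed limits (rad/s): [2.57, 2.57, 3.01, 3.14, 3.14, 3.14].

## Interface

Orientations are given as a unit quaternion [w, x, y, z].
In Python, from bench import ctrl, vision, workorder gives the robot as it stands. The module is installed in compiled form; this text tells all that it offers.
- The arm moves only by the tool servo_tool, never from a script. Its argument "steps" is a list of rows, each an object of numbers: "dx", "dy", "dz": the shift along the world's x, y, z as a fraction of full scale; "wx", "wy", "wz": the turn, a rotation vector about the world's x, y, z as a fraction of full scale. A call has exactly 5 rows; each row is the pose to reach, as a shift and turn from the pose commanded when the call began, turning the shorter way round; what a row does not reach only later rows make up. Full scale, the value 1, is 100 mm for a shift and pi rad for a turn. A row lasts 1/12 s, in which the tool goes at most 41.7 mm and 7.16 degrees, less where a joint would pass 70% of its speed; a pose out of reach is approached as far as the arm can. A call with a number of a shift or a turn outside -1 to 1 is refused whole. A call with a gripper value outside its range is refused whole. "jaw" is the opening, from 0 (shut) to 1 (fully open), set as the call begins (left out, the last holds). The fingers move at their own pace and stop on an object; the grip force is fixed at half the most. Time passes only in rows, so rows that repeat a pose let the fingers close, or fill a call up. It gives the time, the measured TCP pose, the force, the opening and the grip force at its end, in the units of the state.
- ctrl.get_obs(): the state, without advancing time (a new reading comes with each control period).
- vision.camera(name): name is "scene" or "top" or "wrist"; returns a dict with "frame" (384x512x3 uint8, red, green, blue), "vfov" (degrees; the focal length in pixels is half the picture's height over the tangent of half this angle, whatever the lens; pixels are square), "cx", "cy" (the principal point, pixels), "camera_from_world" (4x4, takes a point from world to camera coordinates). Camera axes: x right, y up, looking along -z (the intrinsics and any distortion apply to the point x, -y, -z); pixel columns grow to the right and rows downward; lengths in m; the calibration is good to about 2 mm. A picture is of the moment at which its call begins. There is no depth.
- workorder.hand_in(): hands the job in; it is judged then, once.
The state is a dict: "time_s": time; "q": joint angles; "dq": joint speeds; "joint_efforts": joint torques, N m; "eef_pos": TCP position; "eef_rot": TCP orientation; "wrist_force": force on the tool from outside, world axes, zero at the start; "torque": the same for the moment, N m; "opening": opening from 0.0 (shut) to 1.0 (fully open); "grasp_force": force on a finger pad.
Only numpy, scipy, OpenCV 4.12 (cv2) and the standard library are available. Lean on these libraries where they do the work, as an engineer would, in place of code of your own. Each camera call takes 0.05 s, during which the arm holds its last target. There are 200 camera calls.

## Task

Press the chute's release paddle fully down so that the glass dye jar rolls out from under the wire guard. On the open stretch run with it, the fingers close ahead of it at nearly its own pace, so that it comes up to them softly instead of hitting a still hand, and only then brake it to a crawl (0.1 m/s or less) without gripping it. Ease it down into the seat, the slot across the floor near the low end, never rushing into it or past it, and leave the jar lying there at rest, untouched, with the paddle still down and the other things on the bench left alone.

Things in the scene. Friction and masses are not known exactly. Their poses are not given: they have to be found in the camera images.
- chute: Fixed wooden gravity chute, 730 mm long, 110 mm wide, crosswise before the robot. Origin on the table under its middle; own -y points downhill, x across, z up. Running floor 70 mm wide between side walls 18 mm high, from the end wall at y = +290 to y = -305 mm. Floor height above the table: 65.5 mm at y = +240 mm, falling at a slope of nominally 0.044 (set anew each time, 0.037 to 0.051).
- guard_end (a point): Low end of the steel wire guard, on the running floor (chute frame: x 0, y -15 mm). The guard covers the channel from y = +285 mm to here; its top is 93 mm above the running floor, it reaches 47 mm to either side of the middle line. Downhill of it the channel is open from above.
- jar: Full glass jar with screw cap lying across the chute, free to roll. Radius 36 mm, length 64 mm along its own x (8 mm at each end of radius 30 mm), nominal 0.30 kg. Origin at its centre, 36 mm above the floor; y and z axes turn with it. Starts at y = +239 mm (chute frame) against a low chock. Fragile: bear on it with under 10 N, let it close on the fingers at under 0.1 m/s.
- release (a joint): Travel of the release paddle, m: 0 up (chock stands 12 mm above the floor and holds the jar), 0.016 fully down (chock sunk, the jar rolls). Straight down, stays where left; moves at about 4 N. Once free the jar gains about 0.17 m/s2 (0.12 to 0.22), is level with the guard's end about 1.8 s later at 0.25 to 0.33 m/s, and left alone would reach the seat at 0.34 to 0.44 m/s.
- paddle_top (a point): Centre of the top of the release paddle: a level black rubber pad 46 x 46 mm on a steel stem on the robot's side of the chute, 75 mm from its middle line (chute frame: x -75 mm, y +100 mm), 100 mm above the table when up, 84 mm when down.
- seat (a point): Where the jar's centre lies at rest in the seat (chute frame: x 0, y -262 mm, about 75 mm above the table). The seat is a slot across and through the floor, from y = -243 to -277 mm; the jar sinks 4 mm into it and stays if it arrives slowly, and a fast jar rolls over it.
- low_end (a point): Low end of the running floor (chute frame y -305 mm, about 41 mm above the table), 28 mm past the slot. Beyond it lies a felt run-off tray, floor 6 mm above the table, walls 70 mm high, end board at y = -425 mm, open from above; the jar must not get there.
- hammer: Shoemaker's hammer lying on the table beyond the chute; leave alone.
- polish_tin: Polish tin, radius 34 mm, 50 mm high, standing between the robot and the chute; leave alone.
- cleaner: White bottle, radius 30 mm, 130 mm high, standing on the robot's side of the chute's low end; leave alone.
There are look-alikes about, which are no part of the job. Of the things shaped like the jar, the glass one is meant.

How it is judged:
On the way, in this order (a step that is already met when the one before it is completed fails the run):
1. the release paddle is pressed fully down (value of joint release above 0.014 m), for 0.05 s.
2. on the open stretch the hand runs with the jar, within 80 mm of its centre while it still rolls faster than 0.22 m/s (this cannot be met by a hand that stands still) (horizontal distance between the grasp point and jar below 0.08 m and linear speed of jar above 0.22 m/s and y of jar in the frame of chute between -0.18 and 0.05 m), for 0.25 s.
3. the jar is slowed to under 0.12 m/s on the open stretch, before the seat (y of jar in the frame of chute between -0.245 and -0.04 m and linear speed of jar below 0.12 m/s), for 0.1 s.
At the end, for the whole second after the job is handed in: The jar lies at rest (under 0.02 m/s) in the seat, its centre within 10 mm of the seat point, lying on its side, untouched; the paddle is still down (distance between jar and seat below 0.01 m and linear speed of jar below 0.02 m/s and value of joint release above 0.012 m and angle between jar's own x axis and vertical above 1.4 rad).
It fails at once if the glass jar is knocked or squeezed by the robot (over 12 N) (contact force between the fingers and jar above 12 N).
It fails at once if the jar rushes into the seat (over 0.18 m/s just before it) (y of jar in the frame of chute between -0.243 and -0.222 m and linear speed of jar above 0.18 m/s).
It fails at once if the jar rolls past the seat or leaves the chute (y of jar in the frame of chute below -0.29 m or height (world z) of jar below 0.06 m).
It fails at once if a bystander is disturbed (distance of any of hammer, polish_tin, cleaner from where it was at the start of the episode above 0.02 m).
It also fails if it takes over 29 s, if anything falls off the work surface, if the arm or the gripper's body presses on something with over 40 N, if the wrist force passes 120 N, or if a joint passes its speed limit or range.

## Working session

There is one attempt and no reset: what is moved stays moved. The work goes in short steps, Python scripts to look and compute and a tool call to move; the robot and the scene stay as the last step left them, time stands still between calls to the robot, and variables do not carry over. Pictures are saved under pics/ and viewed, at most 10 in all, crops included, and the job is handed in when it is done.

Besides the shell and the picture viewer there is one more tool, called by a JSON object that holds its "api" and its "payload", one argument or row to a line. servo_tool: Moves the arm, as the interface text tells. Its arguments: {"type":"object","properties":{"steps":{"type":"array","items":{"type":"object","properties":{"dx":{"type":"number"},"dy":{"type":"number"},"dz":{"type":"number"},"wx":{"type":"number"},"wy":{"type":"number"},"wz":{"type":"number"}}}},"jaw":{"type":"number"}},"required":["steps"]}

```bash
mkdir -p pics; cat > h.py <<'E'
from bench import ctrl, vision, workorder
import numpy as np, cv2
def cam(n,f=None):
    c=vision.camera(n)
    if f: cv2.imwrite('pics/'+f,cv2.cvtColor(c['frame'],cv2.COLOR_RGB2BGR))
    return c
def proj(c,P):
    P=np.atleast_2d(P); M=np.array(c['camera_from_world']); p=P@M[:3,:3].T+M[:3,3]
    f=192/np.tan(np.radians(c['vfov'])/2)
    return np.c_[c['cx']+f*p[:,0]/-p[:,2], c['cy']-f*p[:,1]/-p[:,2]]
def ray(c,uv):
    M=np.array(c['camera_from_world']); f=192/np.tan(np.radians(c['vfov'])/2)
    d=np.array([(uv[0]-c['cx'])/f,-(uv[1]-c['cy'])/f,-1.]); R=M[:3,:3]
    return -R.T@M[:3,3], R.T@d
def onz(c,uv,z):
    o,d=ray(c,uv); return o+d*(z-o[2])/d[2]
E
python3 - <<'E'
from h import *
import pickle
o=ctrl.get_obs(); print(o['time_s'],o['eef_pos'],o['eef_rot'],o['opening'])
a=cam('top','top.png'); b=cam('scene','scene.png')
pickle.dump((a,b),open('c.pkl','wb'))
for c in(a,b): print({k:v for k,v in c.items() if k!='frame'})
im=np.hstack([cv2.imread('pics/top.png'),cv2.imread('pics/scene.png')])
E
```

```text
0.0 [0.15241902 0.55386418 0.2303914 ] [-3.10264526e-04  1.33989019e-01  9.90982428e-01 -8.20777690e-04] 0.9989740903824194
{'vfov': 50.39849721433438, 'cx': 251.82254125669556, 'cy': 194.15571139710124, 'camera_from_world': array([[ 0.01442921, -0.99962941,  0.02308332, -0.01446483],
       [ 0.98826035,  0.01776912,  0.15174237, -0.55153711],
       [-0.15209631,  0.02062281,  0.9881505 , -1.1706603 ],
       [ 0.        ,  0.        ,  0.        ,  1.        ]])}
{'vfov': 51.078180523885436, 'cx': 254.82969418202487, 'cy': 187.25206891722223, 'camera_from_world': array([[-0.63725908,  0.77062232,  0.0064878 ,  0.32592008],
       [-0.51190812, -0.4295807 ,  0.74391565,  0.20311394],
       [ 0.57606504,  0.47074585,  0.66824203, -1.45334041],
       [ 0.        ,  0.        ,  0.        ,  1.        ]])}
```

View pics/top.png

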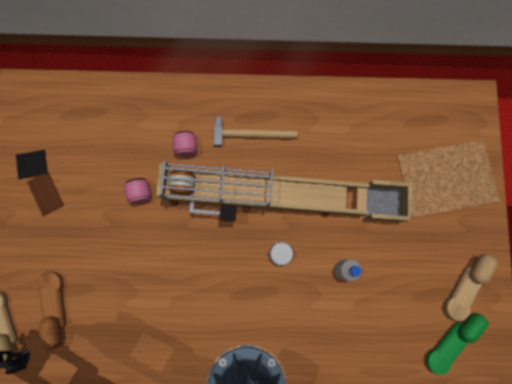

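View pics/scene.png

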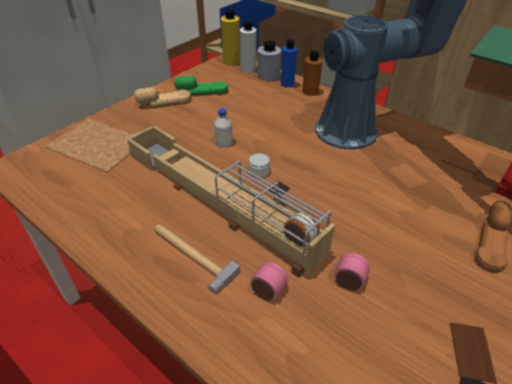

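Top: chute runs from (160,182) to (410,200), low end to the right (robot's -y). The glass jar is under the guard at (181,182). Jar look-alikes are the pink ones at (184,144) and (138,191). The paddle is the black pad at (229,212) next to the chute; the look-alike is the black square at (31,164). I choose the jar in the chute and the pad on the stem, and check both in a close crop.

```bash
python3 - <<'E'
import cv2,numpy as np
a=cv2.imread('pics/top.png')[155:228,152:418]; b=cv2.imread('pics/scene.png')[122:282,122:338]
a=cv2.resize(a,None,fx=3,fy=3,interpolation=cv2.INTER_CUBIC)
b=cv2.resize(b,None,fx=2.3,fy=2.3,interpolation=cv2.INTER_CUBIC)
o=np.zeros((a.shape[0]+b.shape[0],798,3),np.uint8);o[:a.shape[0],:a.shape[1]]=a;o[a.shape[0]:,:b.shape[1]]=b
cv2.imwrite('pics/crop.png',o);print(a.shape,b.shape)
E
```

```text
(219, 798, 3) (368, 497, 3)
```

View pics/crop.png

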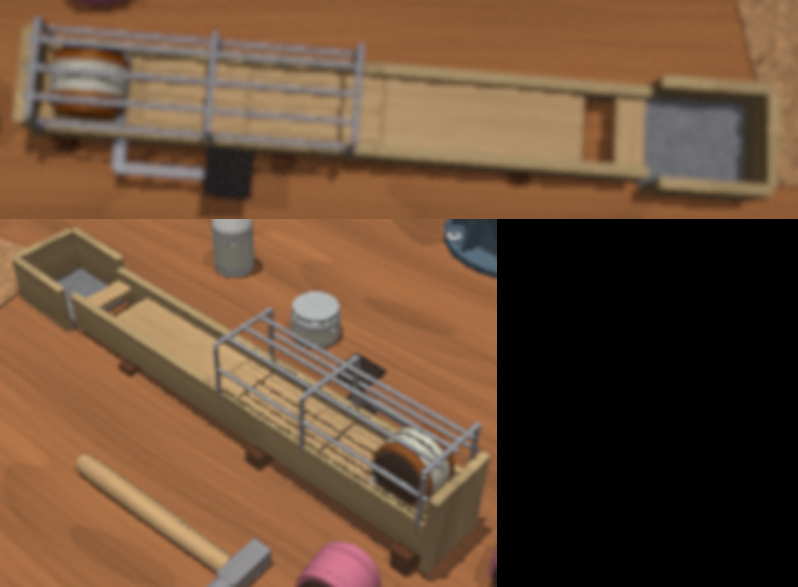

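```bash
cat > fit.py <<'E'
from h import *
import pickle
from scipy.optimize import least_squares
a,b=pickle.load(open('c.pkl','rb'))
T=lambda u,v:(u/3+152-.33,v/3+155-.33); S=lambda u,v:(u/2.3+122-.28,(v-219)/2.3+122-.28)
def fl(y,s): return .0655-s*(.240-y)
F=[(a,T(585,97),(.035,-.243,0)),(a,T(614,97),(.035,-.277,0)),(a,T(584,161),(-.035,-.243,0)),(a,T(613,162),(-.035,-.277,0)),
(a,T(362,47),(.047,-.015,.093)),(a,T(355,150),(-.047,-.015,.093)),(a,T(228,172),(-.075,.1,None)),
(b,S(217,345),(.047,-.015,.093)),(b,S(270,312),(-.047,-.015,.093)),(a,T(38,22),(.047,.285,.093)),(a,T(33,127),(-.047,.285,.093)),
(b,S(424,472),(.047,.285,.093)),(b,S(477,427),(-.047,.285,.093))]
def w(p,q):
    x,y,t,s=p; z=.1 if q[2] is None else fl(q[1],s)+q[2]
    c,n=np.cos(t),np.sin(t); return np.array([x+c*q[0]-n*q[1],y+n*q[0]+c*q[1],z])
def res(p): return np.r_[np.concatenate([proj(c,w(p,q))[0]-np.array(m) for c,m,q in F]),(p[3]-.044)/.004]
if __name__=='__main__':
    r=least_squares(res,[.45,0,0,.044],loss='soft_l1'); print(r.x); print(r.fun[:-1].reshape(-1,2).round(1))
    np.save('pose.npy',r.x)
    for n,q in dict(paddle=(-.075,.1,None),guard=(0,-.015,0),seat=(0,-.262,.0320),jar=(0,.239,.036)).items(): print(n,w(r.x,q))
    print('polish',onz(a,(282,254),.05),'clean',onz(a,(354,271),.13), 'hammer',onz(a,(258,134),.01))
    # paddle height by triangulation
    (o1,d1),(o2,d2)=ray(a,T(228,172)),ray(b,S(366,368)); A=np.c_[d1,-d2]; k=np.linalg.lstsq(A,o2-o1,rcond=None)[0]; print('paddle tri',o1+k[0]*d1,o2+k[1]*d2)
E
python3 fit.py
```

```text
[ 0.55874083 -0.04353528 -0.05149357  0.04626287]
[[-0.4 -0.9]
 [ 1.  -0.1]
 [-0.8  0.9]
 [ 0.7  1.4]
 [ 0.8 -0.8]
 [ 1.2 -1.2]
 [ 0.9  0.7]
 [-2.2 -0.4]
 [ 0.2 -2.5]
 [-1.6 -1.2]
 [-3.4 -1.9]
 [ 1.8  0.2]
 [ 3.3 -2.6]]
paddle [0.48898733 0.06019248 0.1       ]
guard [ 0.55796877 -0.0585154   0.05370297]
seat [ 0.54525548 -0.305188    0.07427604]
jar [0.57104236 0.19514792 0.10145374]
polish [ 0.37692258 -0.09521809  0.05      ] clean [ 0.33380671 -0.28190273  0.13      ] hammer [ 0.7471494  -0.02276287  0.01      ]
paddle tri [0.49045598 0.06257664 0.10426931] [0.48657401 0.06857488 0.10407581]
```

{"api": "servo_tool", "payload": {
  "steps": [
    {"dx": 0.13, "dy": -0.2, "wz": -0.03},
    {"dx": 0.26, "dy": -0.4, "wz": -0.06},
    {"dx": 0.39, "dy": -0.6, "wz": -0.09},
    {"dx": 0.52, "dy": -0.8, "wz": -0.12},
    {"dx": 0.65, "dy": -0.99, "wz": -0.15}
  ],
  "jaw": 0
}}

```text
$.steps[0]: bad value
```

{"api": "servo_tool", "payload": {
  "steps": [
    {"dx": 0.13, "dy": -0.2, "wz": -0.03},
    {"dx": 0.26, "dy": -0.4, "wz": -0.06},
    {"dx": 0.39, "dy": -0.6, "wz": -0.09},
    {"dx": 0.52, "dy": -0.8, "wz": -0.12},
    {"dx": 0.65, "dy": -0.99, "wz": -0.15}
  ]
}}

```text
$.steps[0]: bad value
```

{"api": "servo_tool", "payload": {
  "steps": [
    {"dx": 0.13, "dy": -0.2, "wz": -0.03},
    {"dx": 0.26, "dy": -0.4, "wz": -0.06},
    {"dx": 0.39, "dy": -0.6, "wz": -0.09},
    {"dx": 0.52, "dy": -0.8, "wz": -0.11},
    {"dx": 0.65, "dy": -0.99, "wz": -0.1308}
  ]
}}

```text
$.steps[0]: bad value
```

{"api": "servo_tool", "payload": {
  "steps": [
    {"dx": 0.13, "dy": -0.2, "dz": 0, "wx": 0, "wy": 0, "wz": -0.03},
    {"dx": 0.26, "dy": -0.4, "dz": 0, "wx": 0, "wy": 0, "wz": -0.06},
    {"dx": 0.39, "dy": -0.6, "dz": 0, "wx": 0, "wy": 0, "wz": -0.09},
    {"dx": 0.52, "dy": -0.8, "dz": 0, "wx": 0, "wy": 0, "wz": -0.12},
    {"dx": 0.65, "dy": -0.99, "dz": 0, "wx": 0, "wy": 0, "wz": -0.15}
  ],
  "jaw": 0
}}

```text
time_s: 0.52
eef_pos: [0.2178, 0.4541, 0.2308]
eef_rot: [-0.0, 0.364, 0.932, -0.0]
wrist_force: [0.6, -0.1, 1.0]
opening: 0.3
grasp_force: 0.0
```

{"api": "servo_tool", "payload": {
  "steps": [
    {"dx": 0.13, "dy": -0.2, "dz": 0, "wx": 0, "wy": 0, "wz": -0.03},
    {"dx": 0.26, "dy": -0.4, "dz": 0, "wx": 0, "wy": 0, "wz": -0.06},
    {"dx": 0.39, "dy": -0.6, "dz": 0, "wx": 0, "wy": 0, "wz": -0.09},
    {"dx": 0.52, "dy": -0.8, "dz": 0, "wx": 0, "wy": 0, "wz": -0.12},
    {"dx": 0.65, "dy": -0.99, "dz": 0, "wx": 0, "wy": 0, "wz": -0.15}
  ]
}}

```text
time_s: 0.93
eef_pos: [0.2829, 0.3551, 0.2309]
eef_rot: [-0.0, 0.571, 0.821, -0.0]
wrist_force: [-0.2, 0.2, 0.5]
opening: -0.0
grasp_force: 0.0
```

{"api": "servo_tool", "payload": {
  "steps": [
    {"dx": 0.13, "dy": -0.2, "dz": 0, "wx": 0, "wy": 0, "wz": -0.03},
    {"dx": 0.26, "dy": -0.4, "dz": 0, "wx": 0, "wy": 0, "wz": -0.06},
    {"dx": 0.39, "dy": -0.6, "dz": 0, "wx": 0, "wy": 0, "wz": -0.09},
    {"dx": 0.52, "dy": -0.8, "dz": 0, "wx": 0, "wy": 0, "wz": -0.11},
    {"dx": 0.65, "dy": -0.99, "dz": 0, "wx": 0, "wy": 0, "wz": -0.1308}
  ]
}}

```text
time_s: 1.35
eef_pos: [0.3478, 0.2562, 0.231]
eef_rot: [-0.0, 0.726, 0.688, -0.0]
wrist_force: [-0.2, 0.5, 0.3]
opening: 0.0
grasp_force: 0.0
```

{"api": "servo_tool", "payload": {
  "steps": [
    {"dx": 0.13, "dy": -0.2, "dz": 0.05, "wx": 0, "wy": 0, "wz": 0},
    {"dx": 0.26, "dy": -0.4, "dz": 0.1, "wx": 0, "wy": 0, "wz": 0},
    {"dx": 0.39, "dy": -0.6, "dz": 0.1, "wx": 0, "wy": 0, "wz": 0},
    {"dx": 0.52, "dy": -0.8, "dz": 0.1, "wx": 0, "wy": 0, "wz": 0},
    {"dx": 0.65, "dy": -0.99, "dz": 0.1, "wx": 0, "wy": 0, "wz": 0}
  ]
}}

```text
time_s: 1.77
eef_pos: [0.413, 0.1572, 0.2411]
eef_rot: [-0.0, 0.725, 0.689, -0.0]
wrist_force: [0.7, 0.8, 0.4]
opening: 0.004
grasp_force: 0.0
```

{"api": "servo_tool", "payload": {
  "steps": [
    {"dx": 0.13, "dy": -0.2, "dz": -0.05, "wx": 0, "wy": 0, "wz": 0},
    {"dx": 0.26, "dy": -0.4, "dz": -0.1, "wx": 0, "wy": 0, "wz": 0},
    {"dx": 0.39, "dy": -0.6, "dz": -0.2, "wx": 0, "wy": 0, "wz": 0},
    {"dx": 0.52, "dy": -0.8, "dz": -0.3, "wx": 0, "wy": 0, "wz": 0},
    {"dx": 0.65, "dy": -0.97, "dz": -0.4, "wx": 0, "wy": 0, "wz": 0}
  ]
}}

```text
time_s: 2.18
eef_pos: [0.478, 0.06, 0.2006]
eef_rot: [-0.0, 0.725, 0.689, -0.0]
wrist_force: [0.4, 0.6, -0.1]
opening: 0.002
grasp_force: 0.0
```

```bash
cat > det.py <<'E'
from h import *
import pickle
from fit import w,a,b,fl
p=np.load('pose.npy')
# rectify scene onto jar end-face plane x_c=+.032: u = (0.28 - y)/mm, v = 100mm - height over floor, 1 px/mm
def rect(c,x=.032):
    P=lambda y,h: w(p,(x,y,h))
    src=np.float32([proj(c,P(y,h))[0] for y,h in[(.28,.10),(-.32,.10),(-.32,0),(.28,0)]])
    H=cv2.getPerspectiveTransform(src,np.float32([(0,0),(600,0),(600,100),(0,100)]))
    return cv2.warpPerspective(c['frame'],H,(600,100))
def rtop(c,h=.06):  # top view rectified at height h over floor
    src=np.float32([proj(c,w(p,(x,y,h)))[0] for x,y in[(.05,.28),(.05,-.32),(-.05,-.32),(-.05,.28)]])
    H=cv2.getPerspectiveTransform(src,np.float32([(0,0),(600,0),(600,100),(0,100)]))
    return cv2.warpPerspective(c['frame'],H,(600,100))
E
python3 - <<'E'
from det import *
o=ctrl.get_obs(); print(o['time_s'],o['eef_pos'],o['q'])
c=cam('wrist'); t=cam('top'); s=cam('scene'); pickle.dump((c,t,s),open('c2.pkl','wb'))
im=np.zeros((600,780,3),np.uint8)
wf=c['frame'].copy()
for q,col in [((-.075,.1,None),(255,0,0)),((.035,-.243,0),(0,255,0)),((-.035,-.243,0),(0,255,0)),((-.047,-.015,.093),(255,0,255)),((.047,-.015,.093),(255,0,255)),((-.052,.1,.018),(0,0,255))]:
    u=proj(c,w(p,q))[0]; print(q,u.round()); cv2.drawMarker(wf,tuple(int(round(k)) for k in u),col,0,8,1)
im[:384,:512]=wf
im[384:484,:600]=rect(b); im[490:590,:600]=rtop(t)
cv2.imwrite('pics/w1.png',im[...,::-1])
E
```

```text
2.1833 [0.47801429 0.05999127 0.20063412] [-1.22061503e-01  3.48877262e-04  1.86688915e+00 -1.72822814e-04
  1.27461163e+00 -7.01027442e-02]
(-0.075, 0.1, None) [268. 195.]
(0.035, -0.243, 0) [354. 457.]
(-0.035, -0.243, 0) [296. 458.]
(-0.047, -0.015, 0.093) [308. 366.]
(0.047, -0.015, 0.093) [439. 366.]
(-0.052, 0.1, 0.018) [295. 188.]
```

View pics/w1.png

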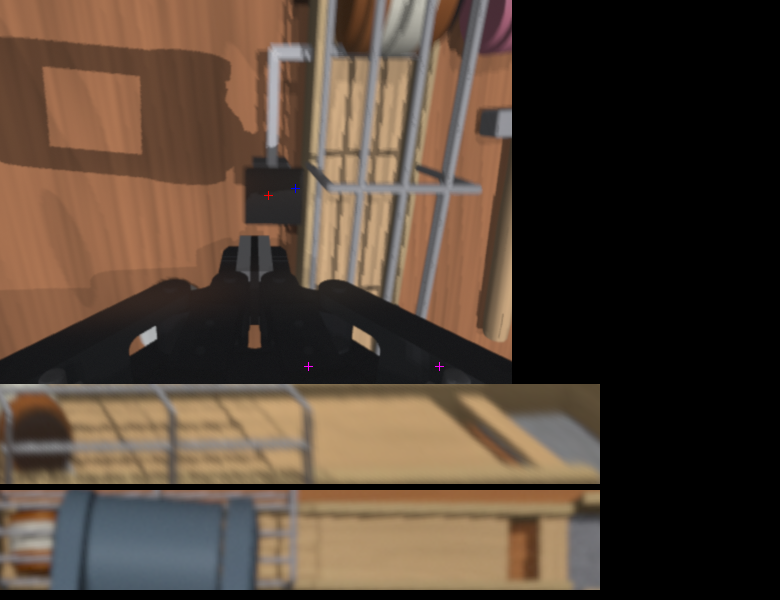

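```bash
python3 - <<'E'
from fit import *
c,t,s=pickle.load(open('c2.pkl','rb'))
print('tip',proj(c,[.478,.06,.2006]), 'cam',ray(c,(255,190))[0])
print('pad at z.1', onz(c,(275,195),.1), onz(c,(246,167),.1),onz(c,(303,223),.1))
for uv,z in [((316,20),.083),((303,280),.079),((333,20),.083),((317,280),.079)]: print('wall',uv,onz(c,uv,z))
print('guard hoop', onz(c,(329,188),.152),onz(c,(480,188),.152))
print('top pad',onz(a,F[6][1],.1)); 
for f in F[:6]+F[9:11]: print(f[2], onz(a,f[1],fl(f[2][1],.046)+f[2][2]), w(np.load('pose.npy'),f[2]))
E
```

```text
tip [[254.37975726 252.65736678]] cam [0.48112235 0.12646472 0.34325581]
pad at z.1 [0.49395739 0.06016226 0.1       ] [0.47308427 0.0829017  0.1       ] [0.51505034 0.03637258 0.1       ]
wall (316, 20) [0.52847825 0.18322526 0.083     ]
wall (303, 280) [ 0.51734759 -0.02541618  0.079     ]
wall (333, 20) [0.54058853 0.18260902 0.083     ]
wall (317, 280) [ 0.52983462 -0.02606053  0.079     ]
guard hoop [0.52356211 0.07700908 0.152     ] [0.61365576 0.07238608 0.152     ]
top pad [0.49091891 0.06273852 0.1       ]
(0.035, -0.243, 0) [ 0.57831516 -0.28923876  0.043282  ] [ 0.58118703 -0.28801467  0.04315504]
(0.035, -0.277, 0) [ 0.5791273  -0.31880356  0.041718  ] [ 0.57943703 -0.3219696   0.0415821 ]
(-0.035, -0.243, 0) [ 0.51397955 -0.28689028  0.043282  ] [ 0.51127982 -0.28441171  0.04315504]
(-0.035, -0.277, 0) [ 0.513669   -0.31619136  0.041718  ] [ 0.50952981 -0.31836664  0.0415821 ]
(0.047, -0.015, 0.093) [ 0.60267569 -0.05863575  0.14677   ] [ 0.60490647 -0.06093453  0.14670297]
(-0.047, -0.015, 0.093) [ 0.50772081 -0.05295892  0.14677   ] [ 0.51103107 -0.05609627  0.14670297]
(0.047, 0.285, 0.093) [0.61700932 0.23429588 0.16057   ] [0.62034772 0.23866782 0.16058183]
(-0.047, 0.285, 0.093) [0.52154989 0.23424358 0.16057   ] [0.52647231 0.24350608 0.16058183]
```

Wrist view: pad spans (246–303,167–223), centred at (275,195); glass jar with white label and brown ends is under the guard at (395,20). The pink jar is outside the chute on the right. Both choices are confirmed, and the poses agree to a few mm. Next I descend and press.

{"api": "servo_tool", "payload": {
  "steps": [
    {"dx": 0, "dy": 0, "dz": -0.2, "wx": 0, "wy": 0, "wz": 0},
    {"dx": 0.01, "dy": 0, "dz": -0.45, "wx": 0, "wy": 0, "wz": 0},
    {"dx": 0.02, "dy": 0, "dz": -0.7, "wx": 0, "wy": 0, "wz": 0},
    {"dx": 0.02, "dy": 0, "dz": -0.85, "wx": 0, "wy": 0, "wz": 0},
    {"dx": 0.02, "dy": 0, "dz": -0.92, "wx": 0, "wy": 0, "wz": 0}
  ]
}}

```text
time_s: 2.75
eef_pos: [0.4776, 0.0624, 0.1072]
eef_rot: [-0.002, 0.725, 0.689, -0.001]
wrist_force: [-1.0, -0.6, 0.1]
opening: -0.001
grasp_force: 0.0
```

```bash
cat >> det.py <<'E'
def jar(c,bg,lo=.20):
    d=np.abs(rect(c).astype(float)-rect(bg)).sum(2); d=np.minimum(d,120)
    d[:, :int((.28-lo)*1000)]=0
    prof=cv2.GaussianBlur(d[20:80].mean(0).reshape(1,-1),(0,0),3).ravel()
    T=-np.ones(100,np.float32)*.6; T[18:82]=1
    sc=np.convolve(prof,T[::-1],'same'); u=int(sc[:420].argmax()); return .28-u/1000, prof
E
python3 - <<'E'
from det import *
c,t,s=pickle.load(open('c2.pkl','rb'))
# reference: diff of start frame rect, face disc position by dark colour
r=rect(b).astype(int).sum(2); print((r[30:75,:110:5].mean(0)).round())
o=ctrl.get_obs(); print(o['time_s'],o['eef_pos'],o['wrist_force'])
E
```

```text
[225. 245. 243. 186. 179. 182. 185. 180. 178. 179. 180. 186. 186. 210.
 290. 372. 406. 405. 410. 411. 402. 392.]
2.75 [0.47760857 0.0624003  0.10722175] [-0.99977059 -0.61349294  0.14849475]
```

{"api": "servo_tool", "payload": {
  "steps": [
    {"dx": 0.02, "dy": 0, "dz": -0.1, "wx": 0, "wy": 0, "wz": 0},
    {"dx": 0.02, "dy": 0, "dz": -0.19, "wx": 0, "wy": 0, "wz": 0},
    {"dx": 0.02, "dy": 0, "dz": -0.25, "wx": 0, "wy": 0, "wz": 0},
    {"dx": 0.02, "dy": 0, "dz": -0.25, "wx": 0, "wy": 0, "wz": 0},
    {"dx": 0.02, "dy": 0, "dz": -0.25, "wx": 0, "wy": 0, "wz": 0}
  ]
}}

```text
time_s: 3.17
eef_pos: [0.4823, 0.0614, 0.0846]
eef_rot: [0.001, 0.725, 0.689, 0.0]
wrist_force: [0.3, -0.6, -0.0]
opening: 0.004
grasp_force: 0.0
```

{"api": "servo_tool", "payload": {
  "steps": [
    {"dx": 0, "dy": 0, "dz": -0.03, "wx": 0, "wy": 0, "wz": 0},
    {"dx": 0, "dy": -0.02, "dz": 0.1, "wx": 0, "wy": 0, "wz": 0},
    {"dx": -0.02, "dy": -0.25, "dz": 0.3, "wx": 0, "wy": 0, "wz": 0},
    {"dx": -0.02, "dy": -0.6, "dz": 0.4, "wx": 0, "wy": 0, "wz": 0},
    {"dx": -0.02, "dy": -1.0, "dz": 0.4, "wx": 0, "wy": 0, "wz": 0}
  ]
}}

```text
time_s: 3.58
eef_pos: [0.4816, -0.0392, 0.1272]
eef_rot: [0.002, 0.724, 0.69, 0.001]
wrist_force: [2.0, -0.6, 1.0]
opening: 0.001
grasp_force: 0.0
```

```bash
cat > look.py <<'E'
from det import *
import sys
t=ctrl.get_obs()['time_s']; c=cam('scene',sys.argv[1]+'.png'); pickle.dump(c,open(sys.argv[1]+'.pkl','wb'))
y,pr=jar(c,b); o=ctrl.get_obs(); print(t,'y',y,'prof',pr[80:420:10].round().astype(int)); print(o['time_s'],o['eef_pos'])
r=rect(c).astype(int).sum(2); print((r[30:75,30:400:10].mean(0)).round().astype(int))
E
python3 look.py s1
```

```text
3.5833 y 0.17100000000000004 prof [ 63 113 108  97  44  22  23  23  23  18  22  24  24  24  24  24  23  24
  22  24  22  24  22  20  27  27  27  27  27  27  27  27  27  27]
3.6333 [ 0.48176294 -0.04669289  0.12660081]
[333 303 250 213 194 193 184 190 205 352 413 427 422 423 309 398 439 445
 430 448 422 427 463 444 462 463 476 424 342 491 489 486 486 485 483 481
 479]
```

{"api": "servo_tool", "payload": {
  "steps": [
    {"dx": 0.05, "dy": -0.35, "dz": 0, "wx": 0, "wy": 0, "wz": 0},
    {"dx": 0.3, "dy": -0.62, "dz": 0, "wx": 0, "wy": 0, "wz": 0},
    {"dx": 0.6, "dy": -0.73, "dz": -0.1, "wx": 0, "wy": 0, "wz": 0},
    {"dx": 0.755, "dy": -0.73, "dz": -0.3, "wx": 0, "wy": 0, "wz": 0},
    {"dx": 0.755, "dy": -0.73, "dz": -0.47, "wx": 0, "wy": 0, "wz": 0}
  ]
}}

```text
time_s: 4.05
eef_pos: [0.559, -0.1138, 0.0776]
eef_rot: [0.002, 0.726, 0.688, 0.001]
wrist_force: [-0.8, -0.1, -0.5]
opening: 0.001
grasp_force: 0.0
```

```bash
python3 look.py s2
```

```text
4.05 y 0.12400000000000003 prof [ 21  57  70  66  87 102 112 111 108  58 102  76  41  56  63  68  71  84
  79  80  81  89  80  75 119  99  62  46  46  46  45  44  44  34]
4.1 [ 0.55450176 -0.11177559  0.07317113]
[437 437 429 442 436 439 399 338 311 265 238 196 192 193 248 189 297 447
 398 397 355 343 327 322 341 354 338 305 258 249 317 404 426 426 424 423
 422]
```

```bash
python3 look.py s3; python3 look.py s4; python3 - <<'E'
from det import *
im=np.vstack([np.hstack([rect(c) for c in [x]]) for x in [b]+[pickle.load(open(f's{i}.pkl','rb')) for i in (1,2,3,4)]])
cv2.imwrite('pics/r.png',im[...,::-1])
E
```

```text
4.1 y 0.11200000000000002 prof [ 20  36  55  64  66  84 108 111 108  59 107 110  93  54  63  68  71  83
  78  81  81  84  80  80 118  88  49  49  49  49  48  47  41  29]
4.15 [ 0.55329727 -0.11106696  0.07411739]
[437 437 430 443 437 440 441 387 341 313 266 231 200 195 249 185 198 295
 396 398 356 345 328 325 352 354 347 295 250 245 359 425 423 422 420 420
 419]
4.15 y 0.10300000000000004 prof [ 20  33  31  45  64  69  96 109 107  58 107 111 111 101  60  68  71  81
  78  81  81  83  80  79 115  73  43  45  45  45  44  43  35  28]
4.2 [ 0.55376361 -0.11104116  0.07562754]
[437 437 429 443 437 440 443 433 389 333 314 259 234 203 249 185 191 195
 260 394 356 346 331 326 354 355 354 294 253 273 401 430 428 426 426 424
 423]
```

View pics/r.png

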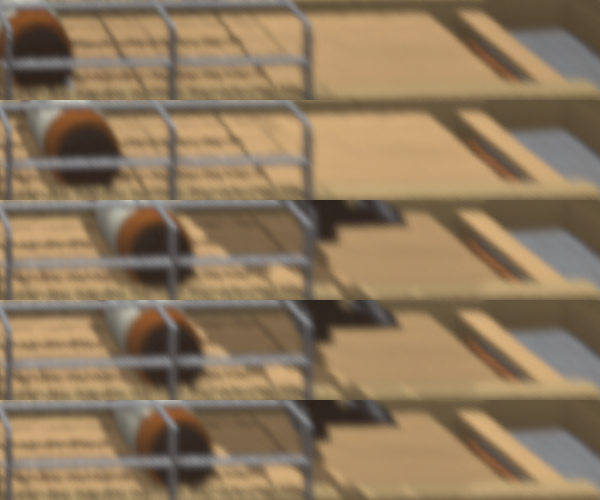

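```bash
python3 - <<'E'
from det import *
cs=[]
for i in range(5):
    t=ctrl.get_obs()['time_s']; c=cam('scene'); cs.append(c); print(t,jar(c,b)[0])
o=ctrl.get_obs(); print(o['time_s'],o['eef_pos'])
im=np.vstack([rect(c)[10:,100:350] for c in cs[1:]]); im=cv2.resize(im,None,fx=1.6,fy=1.6)
im=cv2.resize(np.vstack([rect(c)[10:,100:350] for c in cs[2:]]),None,fx=2,fy=2)
for u in range(0,500,20): cv2.line(im,(u,0),(u,6),(255,0,0) if u%100 else (0,255,0),1)
cv2.imwrite('pics/r2.png',im[...,::-1]); pickle.dump(cs,open('cs.pkl','wb'))
E
```

```text
4.2 0.07100000000000004
4.25 0.07200000000000004
4.3 0.06700000000000003
4.35 0.06300000000000003
4.4 0.059000000000000025
4.45 [ 0.55578122 -0.11174918  0.07871973]
```

View pics/r2.png

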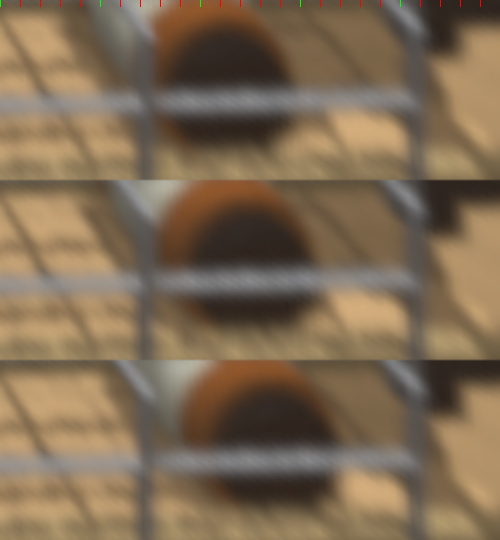

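The scene crops put the jar at y ≈ 0.043 at 4.40 s, rolling at about 0.25 m/s. That agrees with a ≈ 0.167 m/s² from release. Now I run ahead of it.

{"api": "servo_tool", "payload": {
  "steps": [
    {"dx": 0, "dy": -0.02, "dz": 0, "wx": 0, "wy": 0, "wz": 0},
    {"dx": -0.007, "dy": -0.134, "dz": -0.006, "wx": 0, "wy": 0, "wz": 0},
    {"dx": -0.016, "dy": -0.314, "dz": -0.014, "wx": 0, "wy": 0, "wz": 0},
    {"dx": -0.027, "dy": -0.529, "dz": -0.024, "wx": 0, "wy": 0, "wz": 0},
    {"dx": -0.039, "dy": -0.754, "dz": -0.035, "wx": 0, "wy": 0, "wz": 0}
  ]
}}

```text
time_s: 4.87
eef_pos: [0.5513, -0.1883, 0.0743]
eef_rot: [0.0, 0.725, 0.689, 0.0]
wrist_force: [0.6, -1.3, -0.1]
opening: -0.001
grasp_force: 0.0
```

{"api": "servo_tool", "payload": {
  "steps": [
    {"dx": -0.012, "dy": -0.23, "dz": -0.011, "wx": 0, "wy": 0, "wz": 0},
    {"dx": -0.023, "dy": -0.455, "dz": -0.021, "wx": 0, "wy": 0, "wz": 0},
    {"dx": -0.034, "dy": -0.655, "dz": -0.03, "wx": 0, "wy": 0, "wz": 0},
    {"dx": -0.042, "dy": -0.815, "dz": -0.037, "wx": 0, "wy": 0, "wz": 0},
    {"dx": -0.048, "dy": -0.935, "dz": -0.043, "wx": 0, "wy": 0, "wz": 0}
  ]
}}

```text
time_s: 5.28
eef_pos: [0.5462, -0.2829, 0.0697]
eef_rot: [0.0, 0.725, 0.688, -0.0]
wrist_force: [-0.4, -0.2, -0.0]
opening: -0.004
grasp_force: 0.0
```

{"api": "servo_tool", "payload": {
  "steps": [
    {"dx": -0.004, "dy": -0.085, "dz": -0.004, "wx": 0, "wy": 0, "wz": 0},
    {"dx": -0.008, "dy": -0.155, "dz": -0.007, "wx": 0, "wy": 0, "wz": 0},
    {"dx": -0.011, "dy": -0.22, "dz": -0.01, "wx": 0, "wy": 0, "wz": 0},
    {"dx": -0.014, "dy": -0.275, "dz": -0.013, "wx": 0, "wy": 0, "wz": 0},
    {"dx": -0.016, "dy": -0.31, "dz": -0.014, "wx": 0, "wy": 0, "wz": 0}
  ]
}}

```text
time_s: 5.7
eef_pos: [0.545, -0.3117, 0.068]
eef_rot: [-0.0, 0.725, 0.689, -0.0]
wrist_force: [-0.3, 0.0, -0.3]
opening: 0.002
grasp_force: 0.0
```

```bash
python3 - <<'E'
from det import *
o=ctrl.get_obs(); print(o['time_s'],o['eef_pos'])
c=cam('scene'); k=cam('wrist')
r=cv2.resize(rect(c)[:,280:],None,fx=1.6,fy=1.6)
im=np.zeros((560,512,3),np.uint8); im[:384]=k['frame']; im[390:390+r.shape[0],:r.shape[1]]=r
cv2.imwrite('pics/m.png',im[...,::-1])
E
```

```text
5.7 [ 0.5449553  -0.31168545  0.06803962]
```

View pics/m.png

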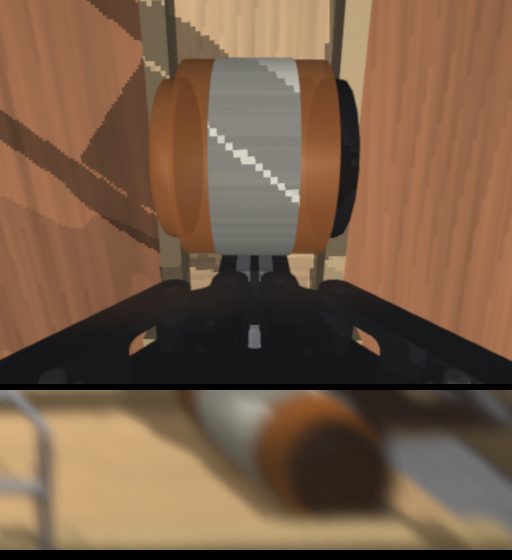

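```bash
python3 - <<'E'
from det import *
o=ctrl.get_obs(); print(o['time_s'],o['eef_pos'])
k=cam('wrist'); cv2.imwrite('pics/k2.png',k['frame'][...,::-1])
g=k['frame'].astype(int).sum(2)[:,240:290].mean(1); d=np.diff(g); print([ (i,int(d[i])) for i in range(30,290) if abs(d[i])>25])
for v0,v1 in [(57,253)]:
    O,d0=ray(k,(255,v0)); _,d1=ray(k,(255,v1))
    a0,a1=[np.arctan2(q[1],-q[2]) for q in(d0,d1)]; m=(a0+a1)/2; R=.036/np.sin(abs(a0-a1)/2)
    print('axis y,z',O[1]+R*np.sin(m),O[2]-R*np.cos(m), 'cam',O, np.degrees([a0,a1]))
P=w(p,(0,0,0)); print(p)
E
```

```text
5.8 [ 0.5449673  -0.31172131  0.068065  ]
[(57, -71), (58, -36), (254, -41), (255, -37)]
axis y,z -0.26477498313134407 0.08394393481524326 cam [ 0.54800975 -0.24526678  0.21073631] [  7.55069696 -25.04451204]
[ 0.55874083 -0.04353528 -0.05149357  0.04626287]
```

{"api": "servo_tool", "payload": {
  "steps": [
    {"dx": -0.002, "dy": -0.04, "dz": -0.002, "wx": 0, "wy": 0, "wz": 0},
    {"dx": -0.005, "dy": -0.09, "dz": -0.004, "wx": 0, "wy": 0, "wz": 0},
    {"dx": -0.007, "dy": -0.14, "dz": -0.006, "wx": 0, "wy": 0, "wz": 0},
    {"dx": -0.01, "dy": -0.19, "dz": -0.009, "wx": 0, "wy": 0, "wz": 0},
    {"dx": -0.012, "dy": -0.23, "dz": -0.01, "wx": 0, "wy": 0, "wz": 0}
  ]
}}

```text
time_s: 6.27
eef_pos: [0.5436, -0.3352, 0.0671]
eef_rot: [0.0, 0.725, 0.689, -0.0]
wrist_force: [-0.1, 0.3, 0.2]
opening: -0.002
grasp_force: 0.0
```

{"api": "servo_tool", "payload": {
  "steps": [
    {"dx": -0.002, "dy": -0.035, "dz": -0.002, "wx": 0, "wy": 0, "wz": 0},
    {"dx": -0.004, "dy": -0.07, "dz": -0.003, "wx": 0, "wy": 0, "wz": 0},
    {"dx": -0.006, "dy": -0.11, "dz": -0.005, "wx": 0, "wy": 0, "wz": 0},
    {"dx": -0.008, "dy": -0.15, "dz": -0.007, "wx": 0, "wy": 0, "wz": 0},
    {"dx": -0.01, "dy": -0.19, "dz": -0.009, "wx": 0, "wy": 0, "wz": 0}
  ]
}}

```text
time_s: 6.68
eef_pos: [0.5426, -0.354, 0.0661]
eef_rot: [-0.0, 0.725, 0.689, 0.0]
wrist_force: [-0.9, 0.2, 0.4]
opening: -0.007
grasp_force: 0.0
```

```bash
cat > wr.py <<'E'
from det import *
o=ctrl.get_obs(); print(o['time_s'],o['eef_pos'],o['wrist_force'])
k=cam('wrist','k3.png')
g=k['frame'].astype(int).sum(2)[:,240:290].mean(1); d=np.diff(g); e=[i for i in range(0,290) if abs(d[i])>25]; print(e)
O,d0=ray(k,(255,e[0]+.5)); _,d1=ray(k,(255,[i for i in e if i<300][-1]))
a0,a1=[np.arctan2(q[1],-q[2]) for q in(d0,d1)]; m=(a0+a1)/2; R=.036/np.sin(abs(a0-a1)/2)
y=O[1]+R*np.sin(m); print('axis y,z',y,O[2]-R*np.cos(m),'y_c',(y+.0435)/.9987,'gap',y-o['eef_pos'][1])
E
python3 wr.py
```

```text
6.6833 [ 0.54262904 -0.35395253  0.06613713] [-0.93990624  0.17019507  0.37868927]
[52, 53, 246]
axis y,z -0.30525607499341634 0.0796634044969032 y_c -0.2620968008345012 gap 0.048696450470153585
```

{"api": "servo_tool", "payload": {
  "steps": [
    {"dx": 0, "dy": -0.04, "dz": 0, "wx": 0, "wy": 0, "wz": 0},
    {"dx": 0, "dy": -0.12, "dz": 0, "wx": 0, "wy": 0, "wz": 0},
    {"dx": 0, "dy": -0.2, "dz": 0.02, "wx": 0, "wy": 0, "wz": 0},
    {"dx": 0, "dy": -0.25, "dz": 0.2, "wx": 0, "wy": 0, "wz": 0},
    {"dx": 0, "dy": -0.25, "dz": 0.5, "wx": 0, "wy": 0, "wz": 0}
  ]
}}

```text
time_s: 7.15
eef_pos: [0.5405, -0.3784, 0.113]
eef_rot: [-0.003, 0.725, 0.688, -0.0]
wrist_force: [0.3, -0.7, 1.0]
opening: 0.003
grasp_force: 0.0
```

{"api": "servo_tool", "payload": {
  "steps": [
    {"dx": 0, "dy": 0, "dz": 0.25, "wx": 0, "wy": 0, "wz": 0},
    {"dx": 0, "dy": 0, "dz": 0.5, "wx": 0, "wy": 0, "wz": 0},
    {"dx": 0, "dy": 0, "dz": 0.7, "wx": 0, "wy": 0, "wz": 0},
    {"dx": 0, "dy": 0, "dz": 0.8, "wx": 0, "wy": 0, "wz": 0},
    {"dx": 0, "dy": 0, "dz": 0.8, "wx": 0, "wy": 0, "wz": 0}
  ]
}}

```text
time_s: 7.57
eef_pos: [0.5439, -0.3802, 0.1997]
eef_rot: [0.003, 0.725, 0.689, 0.0]
wrist_force: [-0.1, -0.3, 0.4]
opening: 0.001
grasp_force: 0.0
```

```bash
python3 - <<'E'
from det import *
c=cam('scene'); c2=cam('scene'); print(np.abs(c['frame'].astype(int)-c2['frame']).max())
im=cv2.resize(c['frame'][110:300,110:350],None,fx=3,fy=3); cv2.imwrite('pics/end.png',im[...,::-1])
E
```

```text
66
```

View pics/end.png

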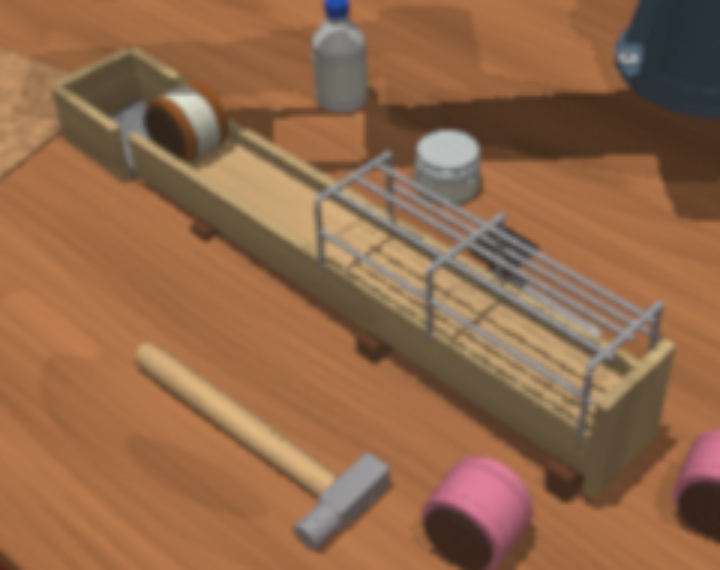

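The jar lies in the seat at crop (185,122), the paddle is down at (508,255), and the hammer, tin and bottle have not moved. I hand in.

```bash
python3 -c "
from bench import workorder
print(workorder.hand_in())"
```

```text
the job is handed in; nothing more can be done
None
```

I handed in the job at about 7.7 s with the glass jar lying in the seat, the hand clear of it, the paddle left down and the hammer, tin and bottle where they were; hand-in returned no verdict.

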